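# Close up the drill case

## Task

The lesson is over: close up the blue drill case on the bench. Using only the fingertips to push, fold both yellow racks of drills down flat into the tray, then swing the lid over and press it fully shut without slamming it. Do not lift, tip or shove the case away, and leave everything else on the bench where it is.

Things in the scene. Friction and masses are not known exactly. Their poses are not given: they have to be found in the camera images.
- case: Blue sheet-steel drill case, loose on the bench on rubber feet, about 1.8 kg: tray 160 (x) x 210 (y) x 34 mm high, 54 mm with the lid shut. Origin: centre of its underside. x axis from the front (latch) to the back (hinge), y along its width, to the left seen from the front, z up. The racks' and lid's axes all run along its y.
- rack_front (a joint): Angle of the front folding rack. 0 = folded flat into the tray, the drills pointing to the back of the case; grows as they swing up (pi/2 would be vertical); stop at 1.45. Stiff hinge: stays where it is left, needs about 4 N at 70 mm from the pivot. It lies over the rear rack and pushes that down with it when folded.
- rack_front_pivot (a point): Middle of the front rack's pivot axis: 60 mm in front of the case's centre, 26.5 mm above the bench. The rack: two yellow strips 190 mm long (along the case's y), 14 mm deep, with eight drills 6 to 10 mm thick, 23.5 mm apart, centre lines through the axis, reaching 85 mm (thinnest, at -y) to 125 mm (thickest, at +y) from it.
- rack_rear (a joint): Angle of the rear folding rack (same build, eight thinner drills of 2 to 5.5 mm, reaching 41 to 84 mm from the pivot). 0 = folded flat, grows as the drills swing up. Light friction hinge, stays where it is left; pushed down only by the front rack it comes to rest at about 0.1, which is flat enough.
- rack_rear_pivot (a point): Middle of the rear rack's pivot axis: in the case frame 15 mm in front of the centre, 11 mm above the bench.
- lid (a joint): Angle of the blue lid (shallow shell 160 x 210 mm, 20 mm deep, 2 mm sheet). 0 = shut, rim resting on the tray; grows as it opens backwards, pi/2 = upright, stop at 1.9 (leaning back). Stiff hinge: stays where it is left, needs 2 to 4 N at its free edge. It strikes the drills and cannot shut while a rack stands up.
- lid_hinge (a point): Middle of the lid's hinge axis: in the case frame 80 mm behind the centre, 34 mm above the bench.
- lid_edge (a point): Middle of the lid's free edge, on its outer face: 160 mm from the hinge along the lid and 20 mm off the hinge plane towards the outside (on top when shut, on the back when open).
- vise: Bystander, to be left alone: drill-press vise, dark cast iron, about 190 x 80 x 47 mm with its screw, heavy. Origin at its underside.
- workpiece: Bystander, to be left alone: light wooden block 110 x 60 x 20 mm with four small holes. Origin at its underside.
- chuck_key: Bystander, to be left alone: small steel T-shaped chuck key lying flat, 85 x 71 x 17 mm. Origin at its underside.
- screwdriver: Bystander, to be left alone: screwdriver with an orange handle, 190 mm long, lying flat. Origin at its underside.
- oil_bottle: Bystander, to be left alone: white oil bottle with a yellow label and red cap, 52 mm in diameter, 135 mm high, upright. Origin at its underside.
- screw_jar: Bystander, to be left alone: amber jar with a steel cap, 68 mm in diameter, 85 mm high, upright. Origin at its underside.
- paint_tin: Bystander, to be left alone: tin with a green band, 74 mm in diameter, 100 mm high, upright. Origin at its underside.

How it is judged:
By the outcome, as a careful person would: the job done as asked, in the order asked, and still so for the second after the job is handed in, with the robot touching nothing.
It also fails if it takes over 58 s, if anything falls off the work surface, if the arm or the gripper's body presses on something with over 40 N, if the wrist force passes 120 N, or if a joint passes its speed limit or range.

## Robot

A 6-joint arm with a two-finger parallel gripper is mounted at the origin on the work surface. World frame = base frame: x ahead of the robot, y to its left, z up, the work surface at z = 0. Lengths are in mm, angles in rad, forces in N, time in s.
With the tool pointing down it reaches from about 350 to 975 mm from the base axis. Payload 7.1 kg.
Tool frame: the origin (TCP) lies at the very end of the fingers, on their centre line; the grasp point (between the pads) lies 19 mm behind it (ctrl.pinch_z is the distance from the TCP to the grasp point, in mm); z points along the fingers, y is the direction in which the jaws open and shut (so a half turn about z gives the same grasp; the last joint's range is limited). The gripper opens to 88 mm and grips with 3 to 60 N. Pads are 20 mm wide; open, the fingers measure 115 mm over their backs; the gripper's body (75 mm by 178 mm) begins 61 mm behind the grasp point.
Start: joints at [1.094, 0.423, 1.63, -0, 1.089, -0.019], TCP at [276.202, 560.64, 222.675] pointing down, gripper open.
Joint ranges: [-3, 3], [-0.9, 2.11], [0.09, 2.58], [-1.31, 4.45], [0.11, 2.69], [-2.54, 2.54]. Speed limits (rad/s): [2.39, 2.39, 3.01, 3.14, 3.14, 3.14].

## Interface

Orientations are given as a rotation vector (axis times angle).
In Python, from workcell import ctrl gives the robot as it stands.
- The arm moves only by the shell command python3 -m inch 'ROWS' [OPENING]. ROWS is JSON, a list of rows, each an object with "xyz": the shift along the tool's x, y, z in cm, a list of three; "spin": the turn about the tool's z in degrees. A call has 1 to 20 rows; each row is the pose to reach, as a shift and turn from the pose measured when the call began, along the tool's axes at that moment; what a row does not reach only later rows make up. A row lasts 1/10 s, in which the tool goes at most 50 mm and 8.59 degrees, less where a joint would pass 70% of its speed; a pose out of reach is approached as far as the arm can. A call with a gripper value outside its range is refused whole. OPENING is the closure, from 0 (fully open) to 1 (shut), set as the call begins (- or left out, the last holds). The fingers move at their own pace and stop on an object; the grip force is fixed at half the most. Time passes only in rows, so rows that repeat a pose let the fingers close. It gives the time, the measured TCP pose, the force and the opening at its end, in the units of the state.
- ctrl.get_obs(): the state, without advancing time (a new reading comes with each control period).
- ctrl.get_image(name): name is "scene" or "top" or "wrist"; returns the picture (480x640x3 uint8, red, green, blue); there is no depth.
- ctrl.camera_info(name): a dict with "camera_matrix" (3x3 intrinsics, pixels), "R" (3x3) and "t" (3): a world point X has camera coordinates R X + t; the wrist camera has in their place "hand_eye" (4x4, takes a point from camera to tool coordinates, whose origin is the TCP and whose axes are the flange's). Camera axes: x right, y down, z forward; pixel columns grow to the right and rows downward; lengths in mm; the calibration is good to about 2 mm. The wrist camera is an equidistant fisheye: a pixel r from the principal point sees the ray r / f radians off the axis. A picture is of the moment at which its call begins: read the wrist's pose just before it. camera_info takes no time and is no camera call.
- ctrl.close_job(): hands the job in, once; it reports no verdict.
The state is a dict: "t": time; "qpos": joint angles; "qvel": joint speeds; "joint_torque": joint torques, N m; "ee_pos": TCP position; "orientation": TCP orientation; "ft_force": force on the tool from outside, world axes, zero at the start; "moment": the same for the moment, N m; "width": finger opening in mm.
Only numpy, scipy, OpenCV 4.12 (cv2) and the standard library are available. Lean on these libraries where they do the work, as an engineer would, in place of code of your own. Each camera call takes 0.05 s, during which the arm holds its last target. There are 200 camera calls.

## Working session

There is one attempt and no reset: what is moved stays moved. The work goes in short steps, Python scripts to look and compute and a shell command to move; the robot and the scene stay as the last step left them, time stands still between calls to the robot, and variables do not carry over. Pictures are saved under pics/ and viewed, about 8 in all and at most 12, crops included, and the job is handed in when it is done.

```bash
ls; mkdir -p pics; python3 - <<'E'
from workcell import ctrl
import cv2,numpy as np
np.set_printoptions(precision=4,suppress=True)
o=ctrl.get_obs();print(o)
for n in("scene","top"):
    im=ctrl.get_image(n);cv2.imwrite(f"pics/{n}0.png",im[:,:,::-1]);print(n,ctrl.camera_info(n))
print(ctrl.camera_info("wrist"))
E
```

```text
pics
{'t': 0.0, 'qpos': array([ 1.094 ,  0.4238,  1.6307,  0.    ,  1.0886, -0.019 ]), 'qvel': array([ 0.0011,  0.0005, -0.0014,  0.0011,  0.0001,  0.0005]), 'joint_torque': array([  0.0015, -54.4629, -27.366 ,   0.0645,   0.0229,  -0.0001]), 'ee_pos': array([275.9526, 560.1689, 221.9195]), 'orientation': array([-0.7128, -3.0593,  0.0023]), 'ft_force': array([-0.2289,  0.5219,  0.1135]), 'moment': array([-0.0515,  0.0322,  0.0392]), 'width': 87.62113172651904}
scene {'camera_matrix': array([[484.2405,   0.    , 323.2549],
       [  0.    , 484.2405, 233.2778],
       [  0.    ,   0.    ,   1.    ]]), 'R': array([[ 0.3907,  0.9205,  0.0058],
       [ 0.7938, -0.3337, -0.5085],
       [-0.4661,  0.2033, -0.8611]]), 't': array([-190.9267, -388.1675, 1483.2943])}
top {'camera_matrix': array([[560.144 ,   0.    , 327.5706],
       [  0.    , 560.144 , 243.2152],
       [  0.    ,   0.    ,   1.    ]]), 'R': array([[-0.0207, -0.9996,  0.0188],
       [-0.9956,  0.0189, -0.0921],
       [ 0.0917, -0.0206, -0.9956]]), 't': array([ -31.6149,  519.8565, 1313.2536])}
{'camera_matrix': array([[371.6483,   0.    , 319.1279],
       [  0.    , 371.6483, 242.0306],
       [  0.    ,   0.    ,   1.    ]]), 'hand_eye': array([[  -0.0007,   -0.9604,   -0.2785,   75.9675],
       [   1.    ,   -0.0007,   -0.0004,   -0.2323],
       [   0.0002,   -0.2785,    0.9604, -162.4955],
       [   0.    ,    0.    ,    0.    ,    1.    ]])}
```

View pics/scene0.png

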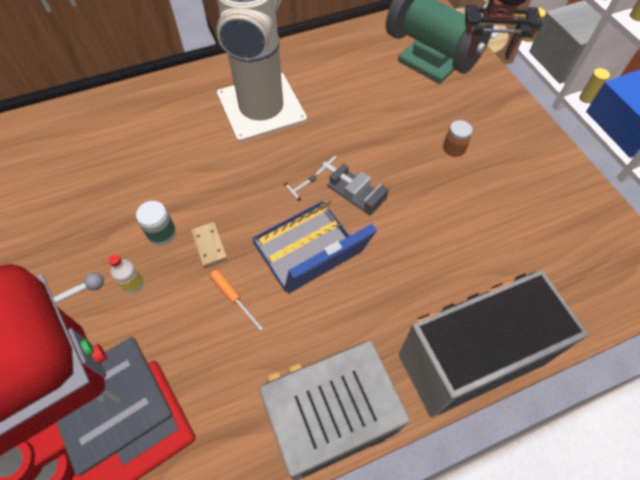

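View pics/top0.png

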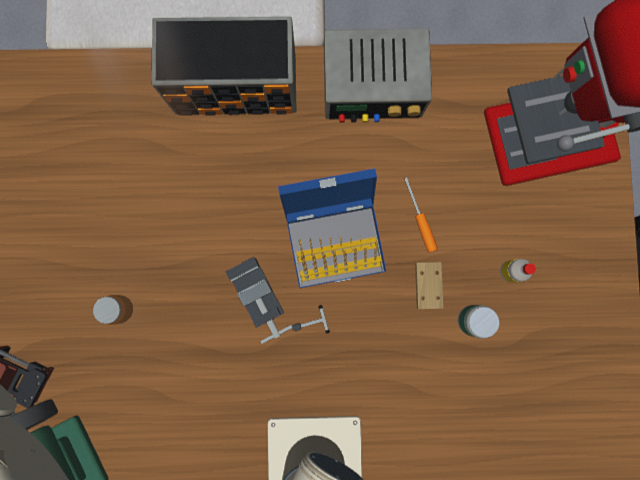

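```bash
python3 - <<'E'
import cv2,numpy as np
a=cv2.imread("pics/top0.png")[160:300,265:395];b=cv2.imread("pics/scene0.png")[190:300,240:390]
a=cv2.resize(a,(520,560),interpolation=cv2.INTER_CUBIC);cv2.imwrite("pics/c0.png",a)
E
```

```text
(no output)
```

View pics/c0.png

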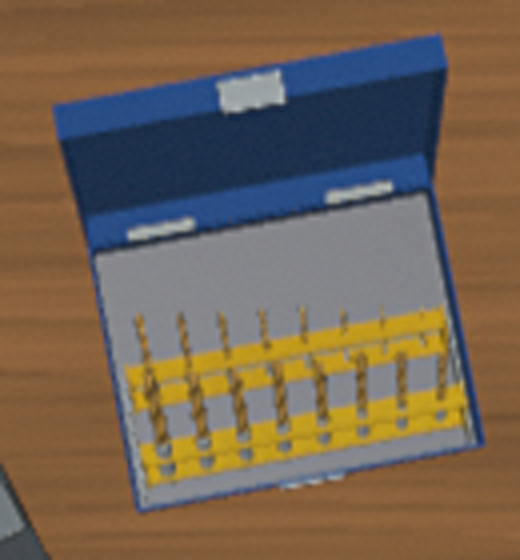

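```bash
cat > h.py <<'E'
from workcell import ctrl
import cv2,numpy as np
from scipy.spatial.transform import Rotation as Ro
np.set_printoptions(precision=3,suppress=True)
def ray(n,uv):
    c=ctrl.camera_info(n);d=np.linalg.inv(c["camera_matrix"])@[uv[0],uv[1],1.]
    return -c["R"].T@c["t"],c["R"].T@d
def onz(n,uv,z):
    o,d=ray(n,uv);return o+d*(z-o[2])/d[2]
def proj(n,X):
    c=ctrl.camera_info(n);p=c["camera_matrix"]@(c["R"]@X+c["t"]);return p[:2]/p[2]
def wproj(X,o):  # world point -> wrist pixel
    c=ctrl.camera_info("wrist");R=Ro.from_rotvec(o["orientation"]).as_matrix()
    p=np.linalg.inv(c["hand_eye"])@np.r_[R.T@(X-o["ee_pos"]),1];p=p[:3]
    th=np.arctan2(np.hypot(p[0],p[1]),p[2]);K=c["camera_matrix"]
    return K[:2,2]+K[0,0]*th*p[:2]/np.hypot(p[0],p[1])
E
cat > m.py <<'E'
from h import *
cr=lambda x,y:(265+x/4-.4,160+y/4-.4)
P=[onz("top",cr(*p),34) for p in[(135,510),(484,443),(92,252),(430,190)]]
P=np.array(P);print(P)
print("sizes",np.linalg.norm(P[0]-P[1]),np.linalg.norm(P[2]-P[3]),np.linalg.norm(P[0]-P[2]),np.linalg.norm(P[1]-P[3]))
y=(P[0]-P[1])+(P[2]-P[3]);y/=np.linalg.norm(y);x=np.array([y[1],-y[0],0])
C=P.mean(0);C[2]=0;print("C",C,"yaw deg",np.degrees(np.arctan2(x[1],x[0])))
fr=(P[0]+P[1])/2; C2=fr+80*x; print("C from front",C2)
np.savez("case.npz",C=C,x=x,y=y)
def pl(uv,yc):  # intersection of ray with case plane y=yc -> case x,z
    o,d=ray("top",cr(*uv));s=(yc-(o-C)@y)/(d@y);X=o+d*s-C;return np.array([X@x,X[2]])
def refl(uv,piv,r):
    # point on ray with distance r from axis
    o,d=ray("top",cr(*uv));o=o-C
    f=lambda s:np.array([(o+s*d)@x,(o+s*d)[2],(o+s*d)@y])
    a=np.array([d@x,d[2]]);b=np.array([o@x,o[2]])-piv
    for s in np.roots([a@a,2*a@b,b@b-r*r]):
        if np.isreal(s):
            q=f(s.real);print(uv,"case x,z,y",q,"ang",np.arctan2(q[1]-piv[1],q[0]-piv[0]))
for uv in[(55,105),(443,35)]: refl(uv,np.array([80,34]),161.2)
print("front");refl((150,375),np.array([-60,26.5]),125);refl((443,350),np.array([-60,26.5]),85)
print("rear");refl((139,316),np.array([-15,11]),84);
E
python3 m.py
```

```text
[[ 415.939   29.131   34.   ]
 [ 451.212 -177.59    34.   ]
 [ 569.2     52.213   34.   ]
 [ 602.821 -149.855   34.   ]]
sizes 209.708776734706 204.84616589269166 154.98951616174946 154.12496387913794
C [509.793 -61.525   0.   ] yaw deg 9.566175995808868
C from front [512.463 -60.935  34.   ]
(55, 105) case x,z,y [192.401 -81.549 111.777] ang -0.7992086043727922
(55, 105) case x,z,y [137.535 184.583 103.183] ang 1.205828405605308
(443, 35) case x,z,y [ 191.835  -82.096 -145.516] ang -0.8040908740833993
(443, 35) case x,z,y [ 136.936  184.81  -106.377] ang 1.209805632371527
front
(150, 375) case x,z,y [  7.874 -78.467  83.221] ang -0.996802856288941
(150, 375) case x,z,y [ -9.213 140.718  80.491] ang 1.1524004739967966
(443, 350) case x,z,y [ -13.357  -44.56  -100.901] ang -0.989945388732316
(443, 350) case x,z,y [-22.901 102.976 -83.386] ang 1.1191326975817377
rear
(139, 316) case x,z,y [ 43.511 -49.27   82.864] ang -0.8002088077684337
(139, 316) case x,z,y [29.725 82.103 81.227] ang 1.0093173790083927
```

```bash
cat >> h.py <<'E'
d=np.load("case.npz");C,cx,cy=d["C"],d["x"],d["y"]
def rel(pts,yaw=True):
    """case-frame TCP points (mm) -> shifts in tool axes, cm; spin deg to point tool x along -case x"""
    o=ctrl.get_obs();R=Ro.from_rotvec(o["orientation"]).as_matrix()
    a=R.T@-cx;q=o["ee_pos"]-C
    print("now case",np.array([q@cx,q@cy,q[2]]),"F",o["ft_force"],"w",o["width"],"t",o["t"],"spin",np.degrees(np.arctan2(a[1],a[0])))
    for p in pts:
        X=C+p[0]*cx+p[1]*cy+np.array([0,0,p[2]]);print(p,(R.T@(X-o["ee_pos"])/10).round(2))
E
python3 -c "
from h import *
rel([(-75,12,160),(-75,12,95)])"
```

```text
now case [-127.232  651.968  221.999] F [-0.768 -0.147 -0.372] w 88.14605280916098 t 0.1 spin -35.79975921404228
(-75, 12, 160) [-41.67 -48.84   6.26]
(-75, 12, 95) [-41.67 -48.83  12.76]
```

```bash
python3 -m inch '[{"xyz":[-3,-3.5,0.5],"spin":-4},{"xyz":[-6,-7,1],"spin":-8},{"xyz":[-9,-10.5,1.5],"spin":-12},{"xyz":[-12,-14,2],"spin":-15},{"xyz":[-15,-17.5,2.5],"spin":-18},{"xyz":[-18,-21,3],"spin":-21},{"xyz":[-21,-24.5,3.5],"spin":-24},{"xyz":[-24,-28,4],"spin":-27},{"xyz":[-27,-31.5,4.5],"spin":-30},{"xyz":[-30,-35,5],"spin":-32},{"xyz":[-33,-38.5,5.5],"spin":-34},{"xyz":[-36,-42,6],"spin":-36},{"xyz":[-39,-45.5,6.2],"spin":-36},{"xyz":[-41.7,-48.8,6.3],"spin":-36},{"xyz":[-41.7,-48.8,6.3],"spin":-36},{"xyz":[-41.7,-48.8,6.3],"spin":-36},{"xyz":[-41.7,-48.8,6.3],"spin":-36},{"xyz":[-41.7,-48.8,6.3],"spin":-36}]' 1
python3 - <<'E'
from h import *
rel([(-75,12,95)])
o=ctrl.get_obs();im=ctrl.get_image("wrist");cv2.imwrite("pics/w1.png",im[:,:,::-1])
for p in[(-80,105,34),(-80,-105,34),(80,105,34),(80,-105,34)]:
    print(p,wproj(C+p[0]*cx+p[1]*cy+np.array([0,0,p[2]]),o))
E
```

```text
t: 1.9
ee_pos: [433.9, -60.7, 159.6]
orientation: [0.27, -3.129, 0.001]
ft_force: [-0.3, -0.5, -0.7]
width: 0.3
now case [-74.702  13.384 159.573] F [-0.307 -0.539 -0.695] w 0.34725700668283827 t 1.9 spin 0.3092579055759709
(-75, 12, 95) [ 0.02 -0.13  6.46]
(-80, 105, 34) [431.196 228.038]
(-80, -105, 34) [178.691 227.077]
(80, 105, 34) [411.761 385.999]
(80, -105, 34) [200.671 383.187]
```

View pics/w1.png

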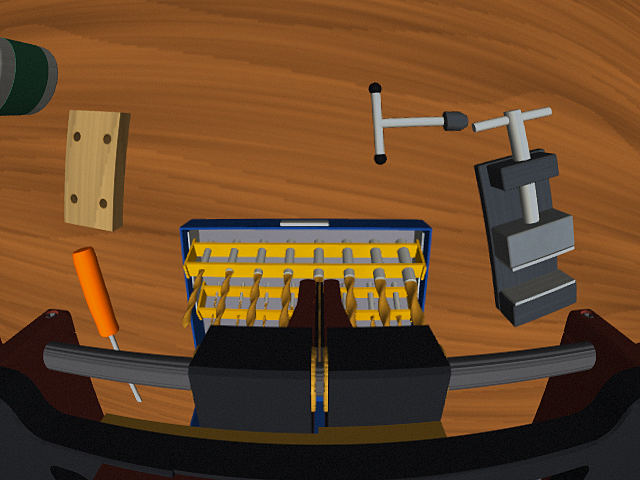

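```bash
python3 -m inch '[{"xyz":[0,-0.1,2],"spin":0.3},{"xyz":[0,-0.1,4],"spin":0.3},{"xyz":[-0.5,-0.1,5.5],"spin":0.3},{"xyz":[-1,-0.1,6],"spin":0.3},{"xyz":[-1,-0.1,6],"spin":0.3}]' 1; python3 - <<'E'
from h import *
rel([(-60+75*np.cos(t)-4*np.sin(t)-10,12,26.5+75*np.sin(t)+4*np.cos(t)) for t in np.arange(1.4,-.01,-.1)])
E
```

```text
t: 2.45
ee_pos: [444.4, -59.3, 99.3]
orientation: [0.265, -3.129, 0.001]
ft_force: [-0.6, -0.4, 0.2]
width: 0.3
now case [-64.1    13.015  99.345] F [-0.556 -0.361  0.211] w 0.3100382269609543 t 2.45 spin 0.10834959372044078
(np.float64(-61.194263202435764), 12, np.float64(101.08859832073547)) [-0.29 -0.1  -0.17]
(np.float64(-53.791820594824706), 12, np.float64(99.83685922078783)) [-1.03 -0.1  -0.05]
(np.float64(-46.55132475811837), 12, np.float64(97.85236246544866)) [-1.75 -0.1   0.15]
(np.float64(-39.54512033332742), 12, np.float64(95.15493649030995)) [-2.46 -0.11  0.42]
(np.float64(-32.84321099912108), 12, np.float64(91.77153308406477)) [-3.13 -0.11  0.75]
(np.float64(-26.512560018210067), 12, np.float64(87.73595809514389)) [-3.76 -0.11  1.16]
(np.float64(-20.616421162560652), 12, np.float64(83.08853365485284)) [-4.35 -0.11  1.62]
(np.float64(-15.213706702614092), 12, np.float64(77.87569529196475)) [-4.89 -0.11  2.14]
(np.float64(-10.358398775354233), 12, np.float64(72.14952796426631)) [-5.38 -0.11  2.71]
(np.float64(-6.099010012638821), 12, np.float64(65.96724564287666)) [-5.81 -0.11  3.33]
(np.float64(-2.478098819018191), 12, np.float64(59.39061964916026)) [-6.17 -0.11  3.99]
(np.float64(0.46815585777512325), 12, np.float64(52.48536145610282)) [-6.46 -0.11  4.68]
(np.float64(2.7103160149129035), 12, np.float64(45.320466120994475)) [-6.69 -0.11  5.39]
(np.float64(4.225978729264641), 12, np.float64(37.96752290962412)) [-6.84 -0.11  6.13]
(np.float64(5.000000000000005), 12, np.float64(30.4999999999999)) [-6.92 -0.11  6.87]
```

```bash
python3 -m inch '[{"xyz":[-0.5,-0.1,0]},{"xyz":[-1,-0.1,0]},{"xyz":[-1.4,-0.1,0.1]},{"xyz":[-1.75,-0.1,0.2]},{"xyz":[-2.1,-0.1,0.3]},{"xyz":[-2.5,-0.1,0.4]},{"xyz":[-2.8,-0.1,0.6]},{"xyz":[-3.1,-0.1,0.8]},{"xyz":[-3.5,-0.1,1]},{"xyz":[-3.8,-0.1,1.2]},{"xyz":[-4.1,-0.1,1.4]},{"xyz":[-4.4,-0.1,1.6]}]' 1; python3 -m inch '[{"xyz":[-0.3,0,0.2]},{"xyz":[-0.5,0,0.5]},{"xyz":[-0.8,0,0.8]},{"xyz":[-1,0,1.1]},{"xyz":[-1.2,0,1.4]},{"xyz":[-1.4,0,1.7]}]' 1; python3 -c "
from h import *
rel([(0,12,52),(4,12,38),(5,12,30)])
cv2.imwrite('pics/w2.png',ctrl.get_image('wrist')[:,:,::-1])"
```

```text
now case [-64.1    13.015  99.345] F [-0.556 -0.361  0.211] w 0.3100382269609543 t 2.45 spin 0.10834959372044078
(0, 12, 52) [-6.42 -0.11  4.72]
(4, 12, 38) [-6.82 -0.11  6.12]
(5, 12, 30) [-6.92 -0.11  6.92]$[0]: bad value
$[0]: bad value
```

View pics/w2.png

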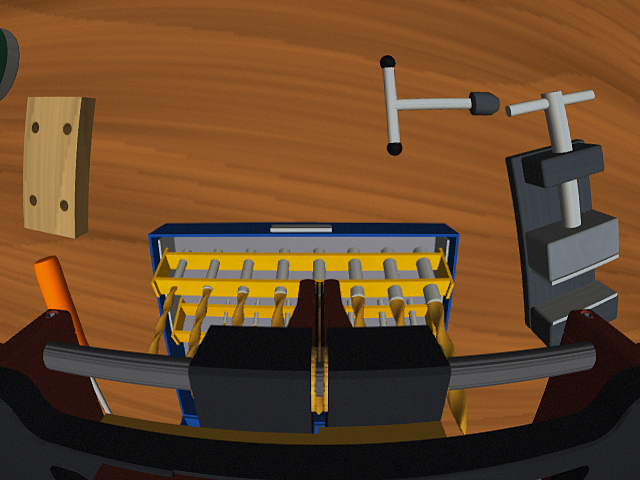

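Spin is required, so nothing moved. The picture shows the fingertips (320,285) in front of one front-rack drill (318,265). I'll send it again with spin.

```bash
python3 -m inch '[{"xyz":[-0.5,-0.1,0],"spin":0},{"xyz":[-1,-0.1,0],"spin":0},{"xyz":[-1.4,-0.1,0.1],"spin":0},{"xyz":[-1.75,-0.1,0.2],"spin":0},{"xyz":[-2.1,-0.1,0.3],"spin":0},{"xyz":[-2.5,-0.1,0.4],"spin":0},{"xyz":[-2.8,-0.1,0.6],"spin":0},{"xyz":[-3.1,-0.1,0.8],"spin":0},{"xyz":[-3.5,-0.1,1],"spin":0},{"xyz":[-3.8,-0.1,1.2],"spin":0},{"xyz":[-4.1,-0.1,1.4],"spin":0},{"xyz":[-4.4,-0.1,1.6],"spin":0}]' 1;  python3 -c "
from h import *
rel([(-10,12,72),(-6,12,66),(0,12,52),(4,12,38),(5,12,30)])
cv2.imwrite('pics/t3.png',cv2.resize(ctrl.get_image('top')[160:300,265:395,::-1],(520,560)))"
```

```text
t: 3.7
ee_pos: [487.9, -53.1, 83.5]
orientation: [0.264, -3.129, 0.001]
ft_force: [-2.4, 0.4, 1.2]
width: 0.3
now case [-20.174  11.98   83.453] F [-2.389  0.401  1.236] w 0.288585469307103 t 3.7 spin 0.09750140723648756
(-10, 12, 72) [-1.02  0.    1.14]
(-6, 12, 66) [-1.42  0.    1.74]
(0, 12, 52) [-2.02  0.    3.14]
(4, 12, 38) [-2.42  0.    4.54]
(5, 12, 30) [-2.53  0.    5.34]
```

View pics/t3.png

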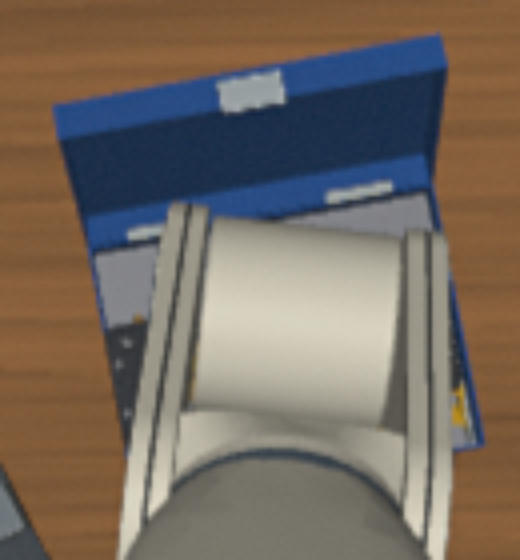

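The case hasn't moved: its corners are still at (55,105), (443,35) and (484,443). Contact is about 2.5 N, so I'll continue down the arc.

```bash
python3 -m inch '[{"xyz":[-0.3,0,0.25],"spin":0},{"xyz":[-0.55,0,0.5],"spin":0},{"xyz":[-0.8,0,0.8],"spin":0},{"xyz":[-1,0,1.1],"spin":0},{"xyz":[-1.2,0,1.4],"spin":0},{"xyz":[-1.4,0,1.75],"spin":0},{"xyz":[-1.6,0,2.1],"spin":0},{"xyz":[-1.8,0,2.5],"spin":0},{"xyz":[-2,0,2.9],"spin":0},{"xyz":[-2.1,0,3.25],"spin":0},{"xyz":[-2.2,0,3.6],"spin":0},{"xyz":[-2.3,0,4],"spin":0}]' 1;python3 -c "
from h import *
rel([(5,12,30)])"
```

```text
t: 4.95
ee_pos: [511.0, -49.3, 43.0]
orientation: [0.264, -3.129, 0.002]
ft_force: [-1.4, -1.6, 2.6]
width: 0.4
now case [ 3.232 11.872 42.951] F [-1.377 -1.578  2.623] w 0.4151244961412456 t 4.95 spin 0.09596622825957205
(5, 12, 30) [-0.18  0.01  1.29]
```

```bash
python3 -m inch '[{"xyz":[-0.1,0,0.3],"spin":0},{"xyz":[-0.15,0,0.6],"spin":0},{"xyz":[-0.2,0,0.8],"spin":0},{"xyz":[-0.2,0,1],"spin":0},{"xyz":[-0.2,0,1.15],"spin":0},{"xyz":[-0.2,0,1.25],"spin":0},{"xyz":[-0.2,0,1.3],"spin":0},{"xyz":[-0.2,0,1.3],"spin":0}]' 1;python3 -c "
from h import *
rel([(5,12,28)])"
```

```text
t: 5.75
ee_pos: [512.9, -48.9, 30.6]
orientation: [0.264, -3.129, 0.001]
ft_force: [-4.6, 0.4, 10.7]
width: 0.7
now case [ 5.214 11.94  30.559] F [-4.62   0.413 10.662] w 0.71043224990587 t 5.75 spin 0.09395647923847453
(5, 12, 28) [0.02 0.01 0.26]
```

```bash
python3 -m inch '[{"xyz":[0,0,0.1],"spin":0},{"xyz":[0,0,0.2],"spin":0},{"xyz":[0,0,0.2],"spin":0}]' 1; python3 -m inch '[{"xyz":[0,0,-4],"spin":0},{"xyz":[0,0,-8],"spin":0},{"xyz":[3,0,-12],"spin":0},{"xyz":[6,0,-16],"spin":0},{"xyz":[10,0,-18],"spin":0},{"xyz":[13,0,-18],"spin":0},{"xyz":[13,0,-18],"spin":0}]' 1;python3 -c "
from h import *
rel([])
cv2.imwrite('pics/w4.png',ctrl.get_image('wrist')[:,:,::-1])"
```

```text
t: 6.05
ee_pos: [513.0, -48.9, 30.2]
orientation: [0.264, -3.129, 0.001]
ft_force: [-8.6, 0.9, 24.6]
width: 0.4
t: 6.75
ee_pos: [382.5, -70.6, 210.9]
orientation: [-0.263, 3.13, -0.002]
ft_force: [0.3, -0.3, 0.0]
width: 0.5
now case [-127.056   12.22   210.937] F [ 0.292 -0.297  0.04 ] w 0.48224734647648276 t 6.75 spin 0.037724374418931415
```

View pics/w4.png

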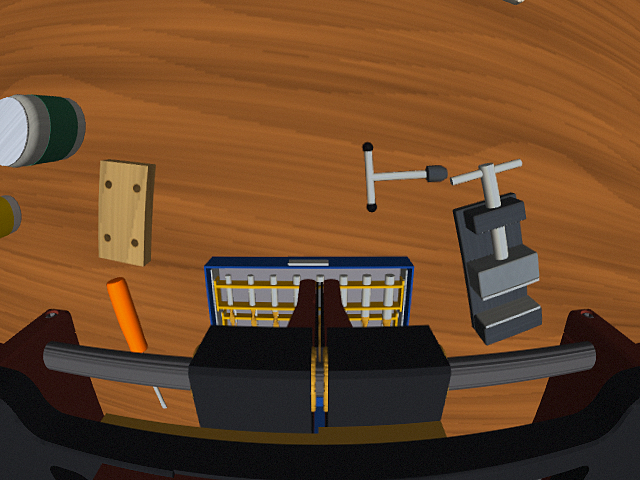

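Both racks lie flat: yellow strips at rows 285 and 308, drills horizontal, and the finger stopped at the height expected for angle ≈ 0. Next I'll go over the lid and behind it.

```bash
python3 -m inch '[{"xyz":[0,-0.5,-4],"spin":0},{"xyz":[-3,-1,-7],"spin":0},{"xyz":[-7,-1.2,-8],"spin":0},{"xyz":[-11,-1.2,-8],"spin":0},{"xyz":[-15,-1.2,-8],"spin":0},{"xyz":[-19,-1.2,-8],"spin":0},{"xyz":[-23,-1.2,-8],"spin":0},{"xyz":[-27,-1.2,-8],"spin":0},{"xyz":[-30.5,-1.2,-8],"spin":0},{"xyz":[-30.5,-1.2,-8],"spin":0},{"xyz":[-30.5,-1.2,-4],"spin":0},{"xyz":[-30.5,-1.2,0],"spin":0},{"xyz":[-30.5,-1.2,3],"spin":0},{"xyz":[-30.5,-1.2,5],"spin":0},{"xyz":[-30.5,-1.2,5],"spin":0}]' 1;python3 -c "
from h import *
P=[]
for t in np.arange(1.8,-.01,-.1):
  f=np.pi-t;s=145
  c=np.array([80,34])+s*np.array([np.cos(f),np.sin(f)])+20*np.array([np.sin(f),-np.cos(f)])
  P.append((c[0].round(1)+10,0,c[1].round(1)))
rel(P)
cv2.imwrite('pics/t5.png',cv2.resize(ctrl.get_image('scene')[150:310,210:410,::-1],(800,640))[:600])"
```

```text
t: 8.3
ee_pos: [685.2, -31.4, 157.3]
orientation: [0.263, -3.126, 0.001]
ft_force: [-0.6, 0.1, -0.7]
width: 0.8
now case [177.984   0.594 157.291] F [-0.559  0.139 -0.696] w 0.8437242779266683 t 8.3 spin 0.04299768932853777
(np.float64(142.4), 0, np.float64(170.7)) [ 3.56 -0.06 -1.32]
(np.float64(128.5), 0, np.float64(175.2)) [ 4.96 -0.06 -1.77]
(np.float64(114.2), 0, np.float64(178.4)) [ 6.39 -0.05 -2.08]
(np.float64(99.7), 0, np.float64(180.1)) [ 7.84 -0.05 -2.24]
(np.float64(85.1), 0, np.float64(180.3)) [ 9.3  -0.05 -2.26]
(np.float64(70.5), 0, np.float64(179.1)) [10.76 -0.05 -2.13]
(np.float64(56.1), 0, np.float64(176.4)) [12.2  -0.05 -1.85]
(np.float64(42.1), 0, np.float64(172.3)) [13.6  -0.05 -1.43]
(np.float64(28.5), 0, np.float64(166.8)) [14.95 -0.05 -0.88]
(np.float64(15.5), 0, np.float64(160.0)) [16.25 -0.05 -0.19]
(np.float64(3.3), 0, np.float64(152.0)) [17.47 -0.05  0.61]
(np.float64(-8.0), 0, np.float64(142.7)) [18.59 -0.05  1.55]
(np.float64(-18.4), 0, np.float64(132.4)) [19.63 -0.04  2.58]
(np.float64(-27.700000000000003), 0, np.float64(121.1)) [20.55 -0.04  3.72]
(np.float64(-35.8), 0, np.float64(108.9)) [21.35 -0.04  4.94]
(np.float64(-42.6), 0, np.float64(96.0)) [22.03 -0.04  6.24]
(np.float64(-48.1), 0, np.float64(82.4)) [22.57 -0.04  7.6 ]
(np.float64(-52.3), 0, np.float64(68.4)) [22.99 -0.04  9.  ]
(np.float64(-55.0), 0, np.float64(54.0)) [23.25 -0.04 10.44]
```

View pics/t5.png

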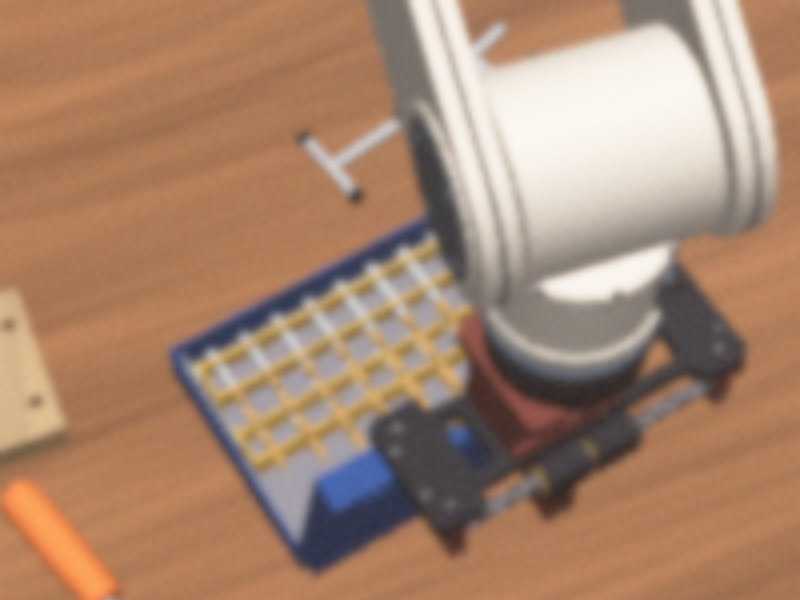

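The racks are flat in the tray and the fingertips are behind the lid. I'll swing it over now.

```bash
python3 -m inch '[{"xyz":[1.2,0,-0.4],"spin":0},{"xyz":[2.2,0,-0.7],"spin":0},{"xyz":[2.8,0,-1],"spin":0},{"xyz":[3.4,0,-1.2],"spin":0},{"xyz":[4,0,-1.4],"spin":0},{"xyz":[4.6,0,-1.6],"spin":0},{"xyz":[5.2,0,-1.8],"spin":0},{"xyz":[5.8,0,-1.9],"spin":0},{"xyz":[6.4,0,-2],"spin":0},{"xyz":[7.1,0,-2.1],"spin":0},{"xyz":[7.8,0,-2.2],"spin":0},{"xyz":[8.5,0,-2.25],"spin":0},{"xyz":[9.2,0,-2.25],"spin":0},{"xyz":[9.9,0,-2.2],"spin":0},{"xyz":[10.7,0,-2.1],"spin":0}]' 1;python3 -c "
from h import *
rel([(56,0,176.4),(42,0,172),(28,0,167),(15,0,160),(3,0,152),(-8,0,142),(-18,0,132),(-28,0,121)])"
```

```text
t: 9.85
ee_pos: [580.5, -49.4, 180.7]
orientation: [0.263, -3.129, 0.002]
ft_force: [2.7, -0.0, 0.2]
width: 0.5
now case [ 71.72    0.209 180.67 ] F [ 2.713 -0.025  0.175] w 0.4776971197118955 t 9.85 spin 0.04200505032223439
(56, 0, 176.4) [ 1.57 -0.02  0.43]
(42, 0, 172) [ 2.97 -0.02  0.87]
(28, 0, 167) [ 4.37 -0.02  1.37]
(15, 0, 160) [ 5.67 -0.02  2.08]
(3, 0, 152) [ 6.87 -0.01  2.88]
(-8, 0, 142) [ 7.97 -0.01  3.88]
(-18, 0, 132) [ 8.96 -0.01  4.88]
(-28, 0, 121) [ 9.96 -0.01  5.98]
```

```bash
python3 -m inch '[{"xyz":[0.8,0,0.2],"spin":0},{"xyz":[1.55,0,0.4],"spin":0},{"xyz":[2.3,0,0.65],"spin":0},{"xyz":[3,0,0.9],"spin":0},{"xyz":[3.7,0,1.15],"spin":0},{"xyz":[4.35,0,1.4],"spin":0},{"xyz":[5,0,1.7],"spin":0},{"xyz":[5.65,0,2.05],"spin":0},{"xyz":[6.3,0,2.5],"spin":0},{"xyz":[6.9,0,2.9],"spin":0},{"xyz":[7.45,0,3.4],"spin":0},{"xyz":[8,0,3.9],"spin":0},{"xyz":[8.5,0,4.4],"spin":0},{"xyz":[9,0,4.9],"spin":0},{"xyz":[9.5,0,5.4],"spin":0},{"xyz":[9.95,0,6],"spin":0}]' 1;python3 -c "
from h import *
rel([(-36,0,109),(-43,0,96),(-48,0,82),(-52,0,68),(-55,0,54)])"
```

```text
t: 11.45
ee_pos: [482.1, -66.1, 120.5]
orientation: [0.263, -3.129, 0.002]
ft_force: [1.0, 0.8, 0.8]
width: 0.3
now case [-28.103   0.075 120.463] F [0.968 0.782 0.808] w 0.315400828977585 t 11.45 spin 0.03910907695841822
(-36, 0, 109) [ 0.79 -0.01  1.15]
(-43, 0, 96) [ 1.49 -0.    2.45]
(-48, 0, 82) [ 1.98 -0.    3.85]
(-52, 0, 68) [ 2.38 -0.    5.25]
(-55, 0, 54) [2.68 0.   6.65]
```

Now slowly down, stopping a little above shut.

```bash
python3 -m inch '[{"xyz":[0.4,0,0.55],"spin":0},{"xyz":[0.8,0,1.1],"spin":0},{"xyz":[1.1,0,1.7],"spin":0},{"xyz":[1.4,0,2.3],"spin":0},{"xyz":[1.65,0,2.9],"spin":0},{"xyz":[1.85,0,3.5],"spin":0},{"xyz":[2.05,0,4.1],"spin":0},{"xyz":[2.2,0,4.6],"spin":0},{"xyz":[2.3,0,5],"spin":0},{"xyz":[2.4,0,5.3],"spin":0},{"xyz":[2.45,0,5.5],"spin":0},{"xyz":[2.5,0,5.7],"spin":0}]' 1;python3 -c "
from h import *
rel([(-55,0,54)])"
```

```text
t: 12.65
ee_pos: [457.5, -70.3, 63.4]
orientation: [0.263, -3.129, 0.001]
ft_force: [-0.4, 0.5, 0.2]
width: 0.3
now case [-53.05    0.021  63.411] F [-0.39  0.49  0.22] w 0.2712196820087132 t 12.65 spin 0.03467645763862622
(-55, 0, 54) [ 0.19 -0.    0.94]
```

```bash
python3 -c "
from h import *
a=cv2.resize(ctrl.get_image('scene')[150:310,210:410,::-1],(500,400));b=cv2.resize(ctrl.get_image('wrist')[200:440,160:480,::-1],(300,225))
o=np.zeros((400,800,3),np.uint8);o[:,:500]=a;o[:225,500:]=b
cv2.imwrite('pics/s6.png',o)"
```

```text
(no output)
```

View pics/s6.png

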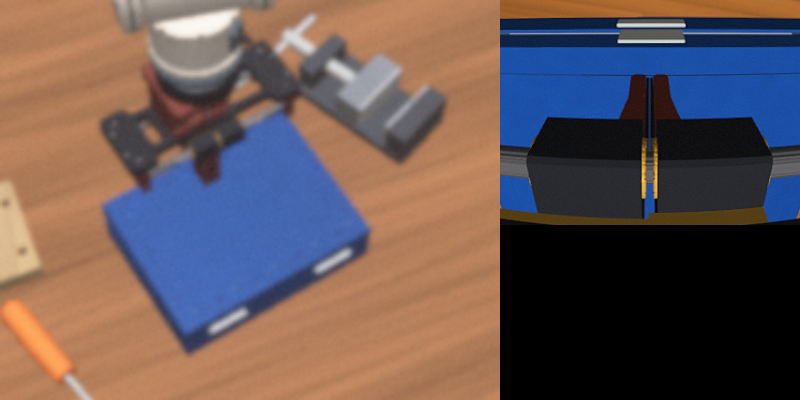

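The lid is almost down, with a thin gap line still showing at the front. I'll press gently.

```bash
python3 -m inch '[{"xyz":[0.1,0,0.2],"spin":0},{"xyz":[0.2,0,0.4],"spin":0},{"xyz":[0.2,0,0.5],"spin":0},{"xyz":[0.2,0,0.6],"spin":0},{"xyz":[0.2,0,0.7],"spin":0},{"xyz":[0.2,0,0.8],"spin":0}]' 1;python3 -m inch '[{"xyz":[0,0,0.1],"spin":0},{"xyz":[0,0,0.2],"spin":0},{"xyz":[0,0,0.25],"spin":0},{"xyz":[0,0,0.25],"spin":0}]' 1;
```

```text
t: 13.35
ee_pos: [455.2, -70.7, 55.3]
orientation: [0.263, -3.129, 0.001]
ft_force: [-0.8, -1.1, 0.4]
width: 0.4
t: 13.75
ee_pos: [455.1, -70.7, 54.0]
orientation: [0.263, -3.129, 0.002]
ft_force: [-6.7, 0.7, 22.3]
width: 0.1
```

It's on the stop: z = 54.0 mm, 22 N. I'll back off and check.

```bash
python3 -m inch '[{"xyz":[0,0,-1],"spin":0},{"xyz":[0,0,-4],"spin":0},{"xyz":[2,0,-8],"spin":0},{"xyz":[6,0,-12],"spin":0},{"xyz":[9,0,-13],"spin":0},{"xyz":[9,0,-13],"spin":0},{"xyz":[9,0,-13],"spin":0}]' 1; python3 -c "
from h import *
rel([])
o=ctrl.get_obs()
cv2.imwrite('pics/w7.png',ctrl.get_image('wrist')[:,:,::-1])
cv2.imwrite('pics/s7.png',ctrl.get_image('scene')[:,:,::-1])
cv2.imwrite('pics/t7.png',ctrl.get_image('top')[:,:,::-1])
w=cv2.imread('pics/w7.png');s=cv2.imread('pics/s7.png');t=cv2.imread('pics/t7.png')
O=np.zeros((600,800,3),np.uint8);O[:300,:400]=cv2.resize(s[150:330,110:350+0],(400,300));O[:300,400:]=cv2.resize(t[160:370,210:490],(400,300));O[300:,:]=cv2.resize(w[180:405,170:470],(800,600))[:300]
cv2.imwrite('pics/f7.png',O)
# blue lid top corners vs projected model
m=cv2.inRange(cv2.cvtColor(s,cv2.COLOR_BGR2HSV),(105,120,40),(125,255,255));n,l,st,_=cv2.connectedComponentsWithStats(m[190:320,220:400]);print(st[1:][st[1:,4]>200])
for z in(54,34):
  for a,b in((80,105),(80,-105),(-80,105),(-80,-105)):
    X=C+a*cx+b*cy+np.array([0,0,z]);print(z,a,b,'scene',proj('scene',X),'wrist',wproj(X,o))"
```

```text
t: 14.45
ee_pos: [367.0, -85.8, 184.8]
orientation: [-0.262, 3.13, -0.003]
ft_force: [0.3, 0.4, -0.6]
width: 0.7
now case [-144.8     -0.197  184.797] F [ 0.342  0.434 -0.621] w 0.6933823738220856 t 14.45 spin -0.0056145931182950285
[[  33    8  103   87 4839]]
54 80 105 scene [357.458 241.209] wrist [415.242 429.818]
54 80 -105 scene [282.947 283.347] wrist [225.063 429.806]
54 -80 105 scene [322.23  195.694] wrist [436.757 301.601]
54 -80 -105 scene [250.255 233.193] wrist [203.713 301.628]
34 80 105 scene [356.919 245.203] wrist [411.754 418.062]
34 80 -105 scene [283.506 286.909] wrist [228.554 418.053]
34 -80 105 scene [322.2   200.091] wrist [430.822 292.699]
34 -80 -105 scene [251.248 237.268] wrist [209.629 292.727]
```

View pics/f7.png

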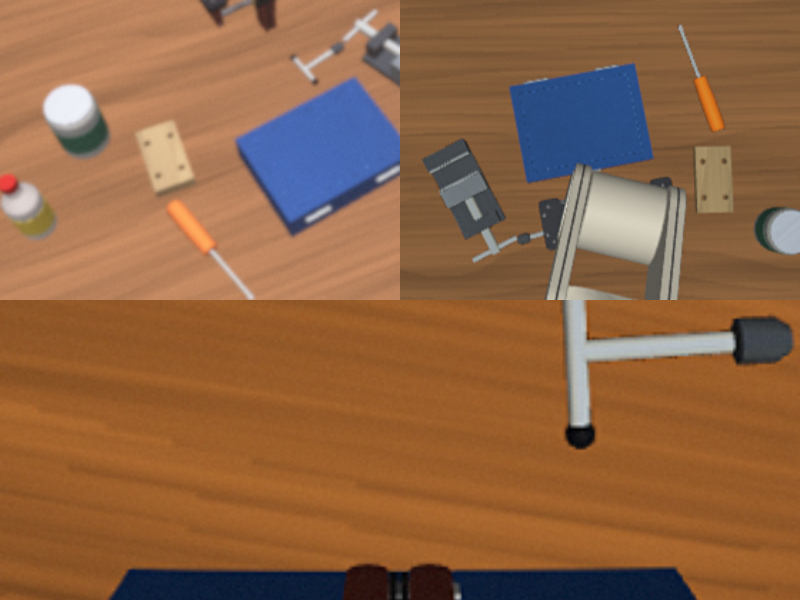

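```bash
python3 -c "
import cv2
w=cv2.imread('pics/w7.png');cv2.imwrite('pics/g7.png',cv2.resize(w[265:345,190:450],(780,240),interpolation=cv2.INTER_CUBIC))"
```

```text
(no output)
```

View pics/g7.png

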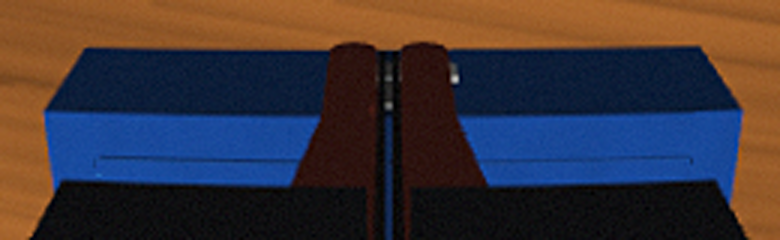

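The front face is one dark wall from row 48 to row 110 with no gap between lid and tray, so the case is shut. Handing in.

```bash
python3 -c "
from workcell import ctrl
print(ctrl.close_job())"
```

```text
the job is handed in; nothing more can be done
None
```

The drill case is closed and handed in after about 14.5 s of robot time. With the fingers shut, I folded the front rack down, and it carried the rear rack flat with it. I then swung the lid over from behind, slowed near the end, and pressed it shut.

- **Racks:** The fingertip stopped at z = 30 mm, the height expected for a flat front rack, with a peak reading of 24.6 N upward. The pictures show both racks lying flat in the tray.
- **Lid:** It stopped at z = 54.0 mm, the closed height, under 22 N, and the close-up shows no gap at the front.
- **Case and surroundings:** The case and the objects next to it look unmoved in the last top and scene pictures. I judged this by eye for all of them and did not recheck the screw jar. No gripper contact with them was planned.
- **Disagreements:** The case's front edge appeared about 4 mm nearer the robot in the wrist view than in the top view; this did not matter for the pushes. One pair of move commands was refused for a missing spin value and caused no motion. During the last part of the lid swing the force read close to zero, so I can't tell how firmly the fingers were on the lid there. In the picture taken with the finger about 9 mm above the shut height, the lid looked nearly down; the force did not rise until the last 1.3 mm.

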